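# Set the counter press's star wheel

## Task

Take the wooden-handled key off its rack and, working its steel prong through the narrow slot in the press's cover, push the star wheel round tooth by tooth until the brass pointer stands between the two white index lugs under the clear window. Then hang the key back on its rack as it was and let go. Turn the wheel only with the key, and leave the other things on the bench where they are.

Things in the scene. Friction and masses are not known exactly. Their poses are not given: they have to be found in the camera images.
- press: Fixed bench press for punching game counters. Origin at bench height on the star wheel's vertical axis; x points from the slot over the wheel towards the rollers, y runs along the slot, z up. In front a grey housing (x -90 to 80 mm, y +-90 mm) with a flat 4 mm cover, top at z = 63 mm: steel with the slot below x = -24 mm, clear window beyond. Base plate top (floor under the wheel) at z = 20 mm.
- rollers (a point): Middle of the press's tie bar, its highest part (135 mm up), over two rollers between blue cheeks that fill x 90 to 160 mm, y +-108 mm of the press's frame. A crank reaches to y = -190 mm at x = 125 mm. Only to be kept clear of.
- lugs (a point): Point midway between the two white index lugs under the clear window, at x = 64 mm in the press's frame. The lugs leave a gap of y = +-11.5 mm.
- slot (a point): Centre of the access slot, level with the cover's top (63 mm up), at x = -43 mm in the press's frame; same axes as the press. The slot goes straight through the cover, 16 mm wide (x) and 49 mm long (y). The star wheel's teeth pass under it: tooth tops 13 mm below this point, tooth undersides 27 mm below.
- star_wheel (a joint): Star wheel angle (rad): 0 with the brass pointer along the press's +x, midway between the lugs; positive anticlockwise from above. Starts negative, to be brought to 0: the teeth under the slot then move towards the press's -y. Stays where left (dry friction, 2 to 3 N at a tooth; no clicks, no spring); can be pushed either way; stops at -2.6 and 1.2.
- pointer_tip (a point): Tip of the brass pointer (6 mm wide), 60 mm from the wheel's axis. It turns with the dark steel star wheel, which is 14 mm thick (z 36 to 50 mm in the press's frame) with 10 straight radial teeth 36 degrees apart, each 8 mm wide with parallel sides, from the hub of radius 34 mm to radius 52 mm. One tooth lies exactly under the pointer.
- key: The key; origin at the centre of its handle, a dark wooden bar 120 mm long (x), 16 mm wide (y), 18 mm high (z). A steel prong of diameter 9 mm goes 60 mm straight down from the middle of the bar's underside. 0.18 kg. At the start it hangs on the rack, bar level, prong down. Take it from above across its 16 mm width, in the middle, between the rack's uprights.
- key_tip (a point): Lower end of the key's prong, 69 mm below the handle's centre.
- rack_seat (a point): Where the handle's centre rests when the key hangs on its rack, 91 mm above the bench; x along the hung bar (either way round is fine), y across. Fixed plywood rack: base 150 x 90 x 12 mm, two uprights at x = +-45 mm, 12 mm thick (x), 60 mm wide (y), whose tops at z = 82 mm carry the bar; 12 mm high lips on the tops leave a 32 mm gap (y) for the bar.
- die_block_mid (a point): Bystander: centre of a loose aluminium block 70 x 50 x 28 mm on the bench.
- paint_jar_mid (a point): Bystander: middle of a loose glass jar, 48 mm across, 75 mm high.
- glue_bottle_mid (a point): Bystander: middle of a loose white bottle, 54 mm across, 150 mm high.
- screwdriver_grip (a point): Bystander: handle of a loose screwdriver 190 mm long lying on the bench.
- mug_rim (a point): Bystander: centre of the mouth of a loose white mug, 82 mm across, 95 mm high, with a handle.
- brush_grip (a point): Bystander: handle of a loose flat brush lying on the bench.
- counter_tray: Bystander: fixed grey compartment tray 150 x 110 mm, 40 mm high, origin under its centre.
There are look-alikes about, which are no part of the job. What is meant by the key is not green or pink, and is the smaller of those in its own colour.

How it is judged:
By the outcome, as a careful person would: the job done as asked, in the order asked, and still so for the second after the job is handed in, with the robot touching nothing.
It also fails if it takes over 61 s, if anything falls off the work surface, if the arm or the gripper's body presses on something with over 40 N, if the wrist force passes 120 N, or if a joint passes its speed limit or range.

## Robot

A 7-joint arm with a two-finger parallel gripper is mounted at the origin on the work surface. World frame = base frame: x ahead of the robot, y to its left, z up, the work surface at z = 0. Lengths are in m, angles in degrees, forces in N, time in s.
With the tool pointing down it reaches from about 0.4 to 0.85 m from the base axis. Payload 4.4 kg.
Tool frame: the origin (TCP) lies at the very end of the fingers, on their centre line; the grasp point (between the pads) lies 19 mm behind it (env.grip_point_offset is the distance from the TCP to the grasp point, in m); z points along the fingers, y is the line along which they close (so a half turn about z gives the same grasp; the last joint's range is limited). The gripper opens to 94 mm and grips with 3 to 60 N. Pads are 16 mm wide; open, the fingers measure 119 mm over their backs; the gripper's body (75 mm by 177 mm) begins 78 mm behind the grasp point.
Start: joints at [62.349, 36.005, 2.206, 86.941, -1.547, 57.084, -1.146], TCP at [0.263, -0.594, 0.174] pointing down, gripper open.
Joint ranges: [-175.42, 175.42], [-21.48, 121.26], [-71.46, 75.88], [10.55, 141.38], [-63.04, 243.04], [13.31, 113.54], [-168.57, 168.57]. Speed limits (degrees/s): [147.25, 147.25, 180, 180, 180, 180, 180].

## Interface

Orientations are given as [roll, pitch, yaw] about the fixed x, y, z axes, in that order (R = Rz(yaw) Ry(pitch) Rx(roll)).
In Python, from rig import env gives the robot as it stands.
- The arm moves only by the tool arm_command, never from a script. Its argument "rows" is text: rows parted by semicolons, each of 7 numbers parted by spaces: the shift along the tool's x, y, z in mm, then the turn, a rotation vector about the tool's x, y, z in rad, then the closure, from -1 (fully open) to 1 (shut). In form: tx ty tz wx wy wz grip; .... A call has 1 to 8 rows; each row is the pose to reach, as a shift and turn from the pose commanded when the call began, along the tool's axes at that moment; what a row does not reach only later rows make up. A row lasts 1/8 s, in which the tool goes at most 62.5 mm and 10.7 degrees, less where a joint would pass 70% of its speed; a pose out of reach is approached as far as the arm can. A call with a gripper value outside its range is refused whole. The fingers move at their own pace and stop on an object; "grip_force" is the grip in N (left out, the last holds). Time passes only in rows, so rows that repeat a pose let the fingers close. It gives the time, the measured TCP pose, the force, the opening and the grip force at its end, in the units of the state.
- env.sense(): the state, without advancing time (a new reading comes with each control period).
- env.capture(name): name is "side" or "top" or "wrist"; returns a dict with "color" (384x512x3 uint8, blue, green, red), "range_z" (384x512 float32, m along the optical axis (not along the pixel's ray), 0 where there is no reading), "vertical_fov" (degrees; the focal length in pixels is half the picture's height over the tangent of half this angle, whatever the lens; pixels are square), "cx", "cy" (the principal point, pixels), "rvec" (rotation vector, rad) and "tvec" (3), from world to camera coordinates, as OpenCV has them. Camera axes: x right, y down, z forward; pixel columns grow to the right and rows downward; lengths in m; the calibration is good to about 2 mm. A picture is of the moment at which its call begins.
- env.finish_job(): hands the job in; it is judged then, once.
The state is a dict: "clock": time; "joint_positions": joint angles; "dq": joint speeds; "joint_efforts": joint torques, N m; "tool_pos": TCP position; "tool_rot": TCP orientation; "ft_force": force on the tool from outside, world axes, zero at the start; "ft_torque": the same for the moment, N m; "width": opening from 0.0 (shut) to 1.0 (fully open); "gripper_force": force on a finger pad.
Only numpy, scipy, OpenCV 4.12 (cv2) and the standard library are available. Lean on these libraries where they do the work, as an engineer would, in place of code of your own. Each camera call takes 0.05 s, during which the arm holds its last target. There are 200 camera calls.

## Working session

There is one attempt and no reset: what is moved stays moved. The work goes in short steps, Python scripts to look and compute and a tool call to move; the robot and the scene stay as the last step left them, time stands still between calls to the robot, and variables do not carry over. Pictures are saved under pics/ and viewed, at most 11 in all, crops included, and the job is handed in when it is done.

Besides the shell and the picture viewer there is one more tool, called by a JSON object that holds its "op" and its "data", one argument or row to a line. arm_command: Moves the arm, as the interface text tells. Its arguments: {"type":"object","properties":{"rows":{"type":"string"},"grip_force":{"type":"number"}},"required":["rows"]}

```bash
mkdir -p pics; ls
cat > h.py <<'E'
import numpy as np, cv2, pickle
from rig import env
from scipy.spatial.transform import Rotation as R
def cap(n, save=None):
    d=env.capture(n); 
    if save: cv2.imwrite(f'pics/{save}.png', d['color']); pickle.dump(d,open(f'pics/{save}.pkl','wb'))
    return d
def K(d):
    f=d['color'].shape[0]/2/np.tan(np.radians(d['vertical_fov'])/2); return f,d['cx'],d['cy']
def cloud(d):
    f,cx,cy=K(d); z=d['range_z']; v,u=np.indices(z.shape)
    P=np.stack([(u-cx)/f*z,(v-cy)/f*z,z],-1)
    Rm=cv2.Rodrigues(np.array(d['rvec'],float))[0]
    W=(P-np.ravel(d['tvec']))@Rm; W[z<=0]=np.nan; return W
def proj(d,X):
    f,cx,cy=K(d); Rm=cv2.Rodrigues(np.array(d['rvec'],float))[0]
    P=np.atleast_2d(X)@Rm.T+np.ravel(d['tvec']); return np.c_[P[:,0]/P[:,2]*f+cx,P[:,1]/P[:,2]*f+cy]
def ray(d,u,v,zw):
    f,cx,cy=K(d); Rm=cv2.Rodrigues(np.array(d['rvec'],float))[0]
    C=-Rm.T@np.ravel(d['tvec']); r=Rm.T@np.array([(u-cx)/f,(v-cy)/f,1]); return C+r*(zw-C[2])/r[2]
def load(s): return pickle.load(open(f'pics/{s}.pkl','rb'))
E
python3 - <<'E'
from h import *
a=cap('top','top0'); b=cap('side','side0')
for d in (a,b):
    Rm=cv2.Rodrigues(np.array(d['rvec'],float))[0]; print(-Rm.T@np.ravel(d['tvec']), K(d), Rm[2])
print(env.sense(), env.grip_point_offset)
E
```

```text
pics
[0.36611168 0.11166144 1.3730388 ] (np.float64(392.4230515732609), 256.5987276621562, 183.08520041961216) [ 0.12797394  0.00102846 -0.991777  ]
[-0.16775515  1.15585224  0.99945352] (np.float64(455.3965470794931), 255.98187495482625, 187.0545352586864) [ 0.44337143 -0.69137003 -0.57046407]
{'clock': 0.1, 'joint_positions': array([62.34961257, 36.05300571,  2.20236534, 86.98672425, -1.54666223,
       57.08650834, -1.14529753]), 'dq': array([ 0.03977953, -0.10659579,  0.02030776, -0.06214751, -0.05342538,
       -0.00278719,  0.0908365 ]), 'joint_efforts': array([ 4.00827848e-03, -5.50778997e+01,  1.14781324e+00, -1.87114531e+01,
       -5.21124888e-02,  1.92118791e-02,  3.23688255e-05]), 'tool_pos': array([ 0.26290997, -0.59375894,  0.17297274]), 'tool_rot': array([-1.79903428e+02,  9.41973509e-04,  2.38814911e+01]), 'ft_force': array([0.52788773, 0.71974052, 0.02869573]), 'ft_torque': array([ 0.04909568, -0.01046733, -0.01001412]), 'gripper_force': 0.0, 'width': 0.9962085759515587} 0.0188
```

View pics/top0.png

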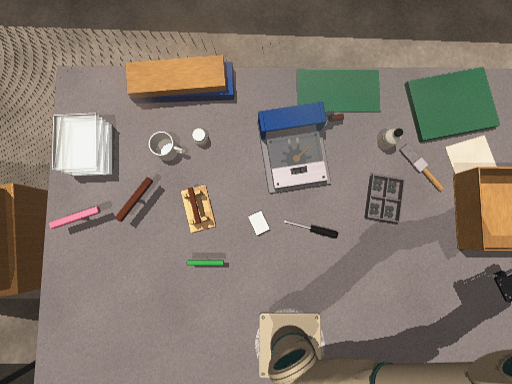

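View pics/side0.png

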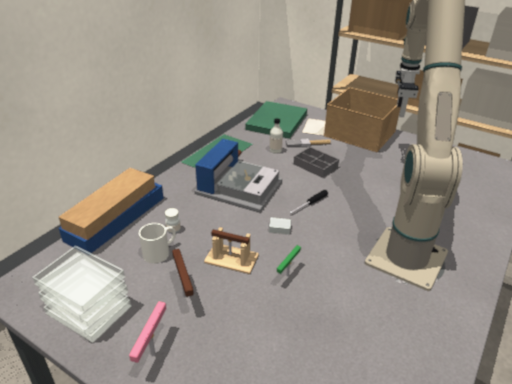

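The top view shows the rack with the dark key at about (197,207), a larger look-alike at (135,199), and the press with its slot plate at about (300,177). The side view shows the rack at (232,245) and the press at (238,180). I'll fit the poses from range data next.

Run:
```python
from h import *
a=load('top0'); b=load('side0'); W=cloud(a); V=cloud(b)
# key bar: height 0.085..0.11 around rack
for n,C,box in (('top',W,(slice(175,240),slice(175,222))),('side',V,(slice(222,275),slice(200,265)))):
    P=C[box].reshape(-1,3); P=P[np.isfinite(P[:,2])]
    k=P[(P[:,2]>.094)&(P[:,2]<.115)]
    print(n,len(k),k.mean(0),np.median(k[:,2]),P[:,2].max())
    if len(k)>5: print(cv2.minAreaRect((k[:,:2]*1000).astype(np.float32)))
    t=P[(P[:,2]>.006)&(P[:,2]<.018)]; print(' base',cv2.minAreaRect((t[:,:2]*1000).astype(np.float32)),np.median(t[:,2]))
# press: cover, and blue cheeks
P=W[95:195,255:350].reshape(-1,3);P=P[np.isfinite(P[:,2])]
c=P[(P[:,2]>.057)&(P[:,2]<.069)]; print('cover',len(c),np.median(c[:,2]),cv2.minAreaRect((c[:,:2]*1000).astype(np.float32)))
print(np.histogram(P[:,2],bins=np.arange(0,.15,.01)))
im=a['color'][90:200,250:350]; cv2.imwrite('pics/c1.png',cv2.resize(np.hstack([im,a['color'][165:275,160:230]]),None,fx=4.5,fy=4.5,interpolation=cv2.INTER_CUBIC))
```

```text
top 230 [0.45402071 0.31708463 0.09956193] 0.09963648653997623 0.1059176578839612
((456.26788330078125, 318.11572265625), (119.76412200927734, 59.10291290283203), 15.286404609680176)
 base ((456.36566162109375, 316.7139587402344), (219.36810302734375, 160.35211181640625), 1.0011121034622192) 0.01217460573452836
side 188 [0.45722353 0.32224621 0.09818039] 0.09823554561607918 0.10308923015199917
((459.30303955078125, 320.5032043457031), (116.7763442993164, 59.64019775390625), 13.699844360351562)
 base ((485.0675964355469, 278.46014404296875), (164.286865234375, 239.772216796875), 34.487876892089844) 0.011153654784049142
cover 2488 0.06335058466738266 ((639.461669921875, -19.052474975585938), (233.75929260253906, 244.78802490234375), 3.127643585205078)
(array([2593,  526,  603,   47,   93,  308, 2320,   31,   11,   12,   40,
         29,   40, 1320]), array([0.  , 0.01, 0.02, 0.03, 0.04, 0.05, 0.06, 0.07, 0.08, 0.09, 0.1 ,
       0.11, 0.12, 0.13, 0.14]))
```

View pics/c1.png

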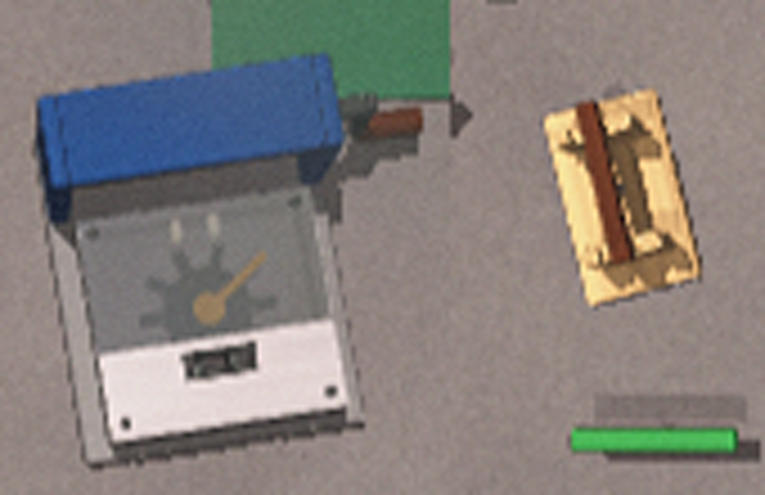

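The crop shows the press turned a few degrees left, with the slot at crop (220,360), the lugs at (176/213,228) and the pointer aimed at (265,255), so the wheel is roughly 1 rad negative. The key bar runs from (587,105) to (622,260). I'll raise the arm, then swing it over the press.

{"op": "arm_command", "data": {
  "rows": "0 0 -60 0 0 0 -1;0 0 -120 0 0 0 -1;0 0 -177 0 0 0 -1;45 -35 -177 0 0 -0.17 -1;90 -70 -177 0 0 -0.34 -1;138 -106 -177 0 0 -0.51 -1;186 -142 -177 0 0 -0.68 -1;234 -178 -177 0 0 -0.85 -1"
}}

```text
clock: 1.1
tool_pos: [0.4056, -0.3349, 0.3506]
tool_rot: [-180.0, -0.0, 72.9]
ft_force: [1.5, -0.3, 0.1]
width: 1.002
gripper_force: 0.0
```

```bash
cat >> h.py <<'E'
def go(p,yaw,steps=None):
    s=env.sense(); Rt=R.from_euler('xyz',s['tool_rot'],degrees=True)
    Rg=R.from_euler('xyz',[180,0,yaw],degrees=True)
    t=Rt.inv().apply(np.array(p)-s['tool_pos'])*1000; w=(Rt.inv()*Rg).as_rotvec()
    print('t',s['clock'],'pos',s['tool_pos'].round(4),s['tool_rot'].round(2),'f',s['ft_force'].round(1),'w',round(s['width'],3)); print('shift',t.round(1),'turn',w.round(3))
E
python3 -c "
from h import *
go([.56,-.03,.35],109)"
```

```text
t 1.1 pos [ 0.4056 -0.3349  0.3506] [-179.98   -0.     72.9 ] f [ 1.5 -0.3  0.1] w 1.002
shift [336.8  58.    0.6] turn [-0.   -0.   -0.63]
```

{"op": "arm_command", "data": {
  "rows": "56 10 0 0 0 -0.17 -1;112 20 0 0 0 -0.34 -1;168 29 0 0 0 -0.5 -1;224 39 0 0 0 -0.63 -1;280 48 0 0 0 -0.7 -1;337 58 0 0 0 -0.8 -1;337 58 0 0 0 -0.8 -1"
}}

```text
clock: 1.98
tool_pos: [0.5621, -0.0268, 0.3502]
tool_rot: [179.9, -0.2, 118.9]
ft_force: [-1.2, -1.0, -0.5]
width: 1.003
gripper_force: 0.0
```

Run:
```python
from h import *
d=cap('wrist','w1'); Rm=cv2.Rodrigues(np.array(d['rvec'],float))[0]; print(-Rm.T@np.ravel(d['tvec']),Rm[2],K(d)); print(env.sense()['tool_pos'],env.sense()['tool_rot'])
```

```text
[0.52262881 0.04141673 0.56108647] [ 0.13391083 -0.23946348 -0.96162629] (np.float64(299.5638609514), 258.15851132059316, 190.55632989840436)
[ 0.56132235 -0.03055378  0.35009039] [-1.79956791e+02 -7.63939815e-02  1.18646470e+02]
```

View pics/w1.png

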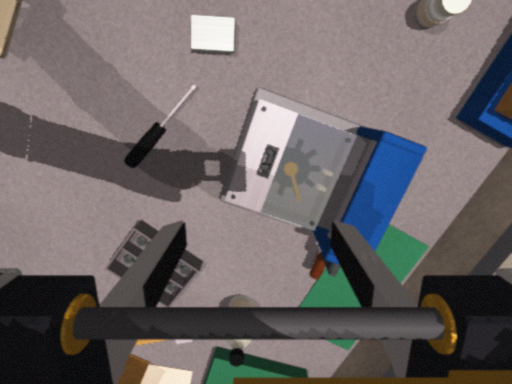

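The wrist view shows the slot at about (268,160), the hub at (291,169), the pointer tip at about (299,199) and the lugs at (328,172) and (322,187). I'll turn these into positions by segmentation.

```bash
cat > press.py <<'E'
from h import *
import sys
def blob(m,near,u0,v0,mn=8):
    n,l,s,c=cv2.connectedComponentsWithStats(m.astype(np.uint8))
    g=[i for i in range(1,n) if s[i,4]>=mn]; i=min(g,key=lambda i:np.hypot(*(c[i]-near))); return l==i,c[i],s[i,4]
def rect(d,m,z):
    v,u=np.nonzero(m); P=np.array([ray(d,x,y,z)[:2] for x,y in zip(u,v)]); return P
d=load('w1'); W=cloud(d); im=d['color'].astype(int); hsv=cv2.cvtColor(d['color'],cv2.COLOR_BGR2HSV)
box=np.zeros(im.shape[:2],bool); box[85:235,215:375]=1
cov=box&(np.abs(W[...,2]-.063)<.006)
m,c,n=blob(cov,np.array([295,160]),0,0); P=W[m]; r=cv2.minAreaRect((P[:,:2]*1000).astype(np.float32)); print('cover',n,np.median(P[:,2]),r)
steel=box&(hsv[...,1]<40)&(hsv[...,2]>165); m,c,n=blob(steel,np.array([250,160]),0,0,300); r=cv2.minAreaRect((rect(d,m,.063)*1000).astype(np.float32)); print('steel',n,r, cv2.boxPoints(r))
dark=box&(hsv[...,2]<110); m,c,n=blob(dark,np.array([268,160]),0,0,20); q=rect(d,m,.063)*1000; print('slot',n,c,q.mean(0),cv2.minAreaRect(q.astype(np.float32)))
br=box&(hsv[...,0]>10)&(hsv[...,0]<28)&(hsv[...,1]>70); m,c,n=blob(br,np.array([293,180]),0,0); q=rect(d,m,.052)*1000; print('brass',n,c,cv2.minAreaRect(q.astype(np.float32)))
cv2.imwrite('pics/c2.png',cv2.resize(d['color'][85:240,215:375],None,fx=3.75,fy=3.75,interpolation=cv2.INTER_CUBIC))
E
python3 press.py
```

```text
cover 10204 0.0626336584125425 ((618.3827514648438, -23.71179962158203), (170.20278930664062, 180.29791259765625), 9.373135566711426)
steel 4229 ((608.0499877929688, -17.932907104492188), (163.81065368652344, 194.4509735107422), 9.44665813446045) [[ 511.29782    64.53102 ]
 [ 543.21295  -127.28296 ]
 [ 704.8021   -100.396835]
 [ 672.887      91.417145]]
slot 331 [267.35649547 161.3081571 ] [580.74309861 -30.49083807] ((579.7710571289062, -30.529762268066406), (19.983482360839844, 52.70332717895508), 9.682348251342773)
brass 228 [292.29824561 175.29385965] ((642.4777221679688, -37.54872131347656), (22.340007781982422, 70.44094848632812), 53.68089294433594)
```

View pics/c2.png

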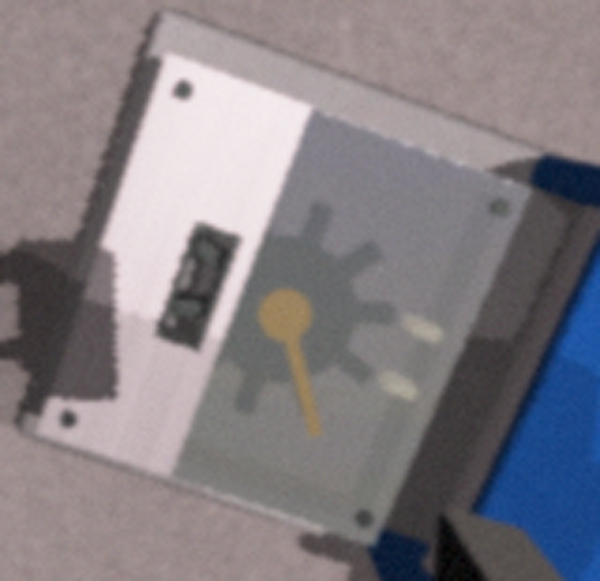

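The cover fits at 170 x 180 mm with yaw 9.4° and top at 62.6 mm. That puts the press origin at about (0.623,-0.023) and the slot at (0.581,-0.030), which agrees with the segmented slot. Now over to the key.

Run:
```python
from h import *
d=load('w1'); t=[ray(d,317/3.75+215,433/3.75+85,.053),ray(d,285/3.75+215,315/3.75+85,.053)]
v=t[0]-t[1]; print(t[1],np.hypot(*v[:2]),np.degrees(np.arctan2(v[1],v[0]))-9.4)
m=[ray(d,x/3.75+215,y/3.75+85,.05) for x,y in((423,328),(398,386))]; mm=(m[0]+m[1])/2; v=mm-t[1]; print('lugs',mm,np.hypot(*v[:2]),np.degrees(np.arctan2(v[1],v[0])),np.linalg.norm(m[0]-m[1]))
go([.456,.319,.25],194)
```

```text
[ 0.62425348 -0.02371154  0.053     ] 0.059557847667838525 -53.898164460156785
lugs [ 0.68657063 -0.01294629  0.05      ] 0.06324016173154233 9.80108600397027 0.029725773646992828
t 2.025 pos [ 0.5613 -0.0306  0.3501] [-1.7996e+02 -8.0000e-02  1.1865e+02] f [-1.  -0.5 -0.6] w 1.0
shift [357.1  75.2 100.5] turn [ 0.    -0.002 -1.315]
```

{"op": "arm_command", "data": {
  "rows": "55 11 0 0 0 -0.17 -1;110 22 10 0 0 -0.34 -1;165 33 30 0 0 -0.51 -1;220 45 50 0 0 -0.68 -1;275 58 70 0 0 -0.85 -1;330 70 90 0 0 -1.02 -1;357 75 100 0 0 -1.19 -1;357 75 100 0 0 -1.315 -1"
}}

```text
clock: 3.02
tool_pos: [0.4563, 0.3172, 0.2497]
tool_rot: [-180.0, -0.1, -165.9]
ft_force: [0.3, 0.3, 0.7]
width: 0.999
gripper_force: 0.0
```

{"op": "arm_command", "data": {
  "rows": "0 0 0 0 0 0 -1;0 0 0 0 0 0 -1"
}}

```text
clock: 3.28
tool_pos: [0.4583, 0.3154, 0.2507]
tool_rot: [-179.9, 0.0, -166.5]
ft_force: [-0.6, -0.3, -0.6]
width: 0.997
gripper_force: 0.0
```

Run:
```python
from h import *
d=cap('wrist','w2'); W=cloud(d); s=env.sense(); print(s['tool_pos'],s['tool_rot'])
near=(np.hypot(W[...,0]-.456,W[...,1]-.319)<.075)
hsv=cv2.cvtColor(d['color'],cv2.COLOR_BGR2HSV)
dark=near&(W[...,2]>.094)&(W[...,2]<.107)&(hsv[...,2]<130)
n,l,st,c=cv2.connectedComponentsWithStats(dark.astype(np.uint8)); i=1+st[1:,4].argmax(); P=W[l==i]
print(st[i],c[i],np.median(P[:,2]),cv2.minAreaRect((P[:,:2]*1000).astype(np.float32)))
b=(np.hypot(W[...,0]-.456,W[...,1]-.319)<.1)&(abs(W[...,2]-.012)<.004); P=W[b]; print(len(P),np.median(P[:,2]),cv2.minAreaRect((P[:,:2]*1000).astype(np.float32)))
for n in('top0','side0'):
    a=load(n); V=cloud(a); h=cv2.cvtColor(a['color'],cv2.COLOR_BGR2HSV)
    m=(np.hypot(V[...,0]-.456,V[...,1]-.319)<.075)&(V[...,2]>.09)&(h[...,2]<110)&(V[...,2]<.11); P=V[m]; print(n,len(P),P.mean(0),np.median(P[:,2]),cv2.minAreaRect((P[:,:2]*1000).astype(np.float32)))
```

```text
[0.45818231 0.31565117 0.25087517] [-1.79949090e+02  2.67733907e-02 -1.66472984e+02]
[ 253  123   15   95 1164] [259.94501718 169.24828179] 0.09938579936114746 ((457.6395263671875, 315.96630859375), (119.56593322753906, 15.907267570495605), 14.67847728729248)
3584 0.011614473324197822 ((452.5319519042969, 314.6158447265625), (148.68032836914062, 88.6678237915039), 15.145575523376465)
top0 74 [0.44589135 0.31171998 0.09953043] 0.09979296637847056 ((457.6354064941406, 310.00933837890625), (118.3902816772461, 35.67036056518555), 9.458593368530273)
side0 145 [0.45324726 0.32465486 0.09649612] 0.09726466578524488 ((457.08465576171875, 326.4956359863281), (116.20620727539062, 14.390071868896484), 17.142812728881836)
```

View pics/w2.png

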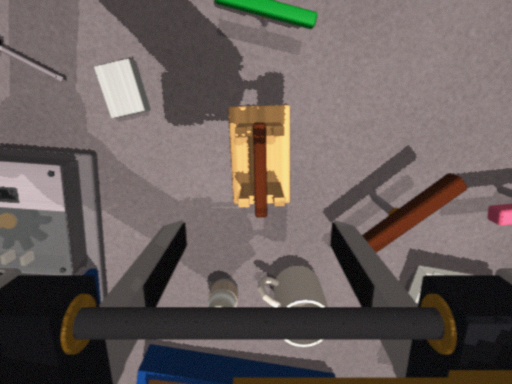

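The key bar is centred at pixel (260,169), giving (0.4576,0.3160). Its yaw is 14.7°, its size reads 119.6 x 15.9 mm and its top is at 0.0994, so the centre is at 0.0905 and matches the text. The way down between the uprights is clear.

```bash
python3 -c "
from h import *
go([.4576,.316,.072],194.8)"
```

```text
t 3.325 pos [0.4582 0.3157 0.2509] [-1.7995e+02  3.0000e-02 -1.6647e+02] f [-0.5 -0.4  0.3] w 1.001
shift [  0.6   0.6 178.9] turn [-0.001  0.    -0.022]
```

{"op": "arm_command", "data": {
  "rows": "0.5 0.5 50 0 0 -0.02 -1;0.5 0.5 100 0 0 -0.02 -1;0.5 0.5 140 0 0 -0.02 -1;0.5 0.5 165 0 0 -0.02 -1;0.5 0.5 179 0 0 -0.02 -1;0.5 0.5 179 0 0 -0.02 -1;0.5 0.5 179 0 0 -0.02 -1"
}}

```text
clock: 4.2
tool_pos: [0.4575, 0.318, 0.0729]
tool_rot: [180.0, 0.1, -165.1]
ft_force: [-0.6, -0.0, -0.0]
width: 1.003
gripper_force: 0.0
```

```bash
python3 -c "
from h import *
go([.4576,.316,.072],194.8)"
```

```text
t 4.2 pos [0.4575 0.318  0.0729] [ 1.7996e+02  1.1000e-01 -1.6513e+02] f [-0.6 -0.  -0. ] w 1.003
shift [ 0.5 -1.9  0.9] turn [0.001 0.002 0.001]
```

{"op": "arm_command", "data": {
  "rows": "0 -1 0 0 0 0 -1;0 -1 0 0 0 0 1;0 -1 0 0 0 0 1;0 -1 0 0 0 0 1;0 -1 0 0 0 0 1;0 -1 0 0 0 0 1;0 -1 0 0 0 0 1;0 -1 0 0 0 0 1",
  "grip_force": 50
}}

```text
clock: 5.2
tool_pos: [0.457, 0.3164, 0.0718]
tool_rot: [-180.0, -0.0, -165.1]
ft_force: [0.1, -0.5, -1.3]
width: 0.294
gripper_force: 0.0
```

```bash
python3 -c "
from h import *
go([.4576,.316,.072],194.8)"
```

```text
t 5.2 pos [0.457  0.3164 0.0718] [-180.     -0.   -165.09] f [ 0.1 -0.5 -1.3] w 0.294
shift [-0.5 -0.5 -0.2] turn [-0.    -0.     0.002]
```

{"op": "arm_command", "data": {
  "rows": "0 0 0 0 0 0 1;0 0 0 0 0 0 1;0 0 0 0 0 0 1;0 0 0 0 0 0 1;0 0 0 0 0 0 1"
}}

```text
clock: 5.82
tool_pos: [0.457, 0.3164, 0.0718]
tool_rot: [180.0, 0.0, -165.1]
ft_force: [-0.5, 0.2, -0.3]
width: 0.004
gripper_force: 0.0
```

```bash
python3 -c "
from h import *
go([.4576,.316,.072],194.8)
print(env.sense()['gripper_force'])"
```

```text
t 5.825 pos [0.457  0.3164 0.0718] [ 180.     0.  -165.1] f [-0.5  0.2 -0.3] w 0.004
shift [-0.4 -0.5 -0.2] turn [0.    0.    0.002]
0.0
```

The fingers closed on nothing, so I'll look before doing anything else.

Run:
```python
from h import *
d=cap('wrist','w3'); b=cap('side','side1')
p=proj(b,[.457,.316,.09])[0].astype(int); print(p)
c=b['color'][p[1]-55:p[1]+45,p[0]-60:p[0]+60]; cv2.imwrite('pics/c3.png',np.hstack([cv2.resize(c,(460,384),interpolation=cv2.INTER_CUBIC),d['color'][:,100:430]]))
```

```text
[231 236]
```

View pics/c3.png

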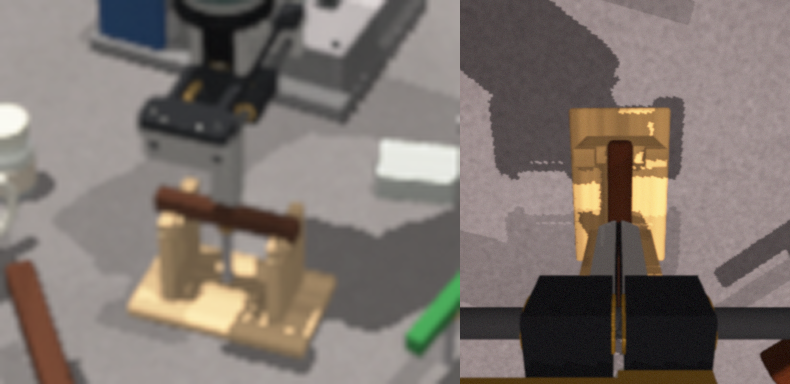

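Run:
```python
from h import *
for n in('w3','side1'):
    a=load(n); V=cloud(a); h=cv2.cvtColor(a['color'],cv2.COLOR_BGR2HSV)
    m=(np.hypot(V[...,0]-.456,V[...,1]-.319)<.08)&(V[...,2]>.09)&(V[...,2]<.15)&(h[...,1]>90)&(h[...,2]<130)
    P=V[m]; print(n,len(P),P.mean(0),np.percentile(P[:,2],[5,50,95]),cv2.minAreaRect((P[:,:2]*1000).astype(np.float32)))
    print(' tcp proj',proj(a,[[.457,.3164,.0718],[.457,.3164,.11]]))
    g=(np.hypot(V[...,0]-.457,V[...,1]-.316)<.06)&(V[...,2]>.06)&(V[...,2]<.145)&(h[...,1]<60)
    P=V[g]; print(' fingers',len(P),[ (z,P[abs(P[:,2]-z)<.006].mean(0).round(4).tolist(),(abs(P[:,2]-z)<.006).sum()) for z in np.arange(.07,.145,.012)])
a=load('w2'); s=[.4582,.3157,.2509]; print(proj(a,s))
V=cloud(a);print(V[225:240:5,180:340:5][...,2].round(3).tolist()[0])
```

```text
w3 2101 [0.42486321 0.30685551 0.09981719] [0.09296133 0.09935265 0.1007745 ] ((445.2601013183594, 312.9297790527344), (95.05928039550781, 58.41547775268555), 15.427933692932129)
 tcp proj [[260.43669918 217.41055919]
 [260.89310218 239.50653595]]
 fingers 1137 [(np.float64(0.07), [nan, nan, nan], np.int64(0)), (np.float64(0.082), [nan, nan, nan], np.int64(0)), (np.float64(0.094), [0.4669, 0.3347, 0.0947], np.int64(2)), (np.float64(0.106), [0.4479, 0.3117, 0.1088], np.int64(105)), (np.float64(0.118), [0.4477, 0.3121, 0.1182], np.int64(310)), (np.float64(0.13), [0.4476, 0.3122, 0.1302], np.int64(384)), (np.float64(0.142), [0.4476, 0.3119, 0.1406], np.int64(336))]
side1 188 [0.45598615 0.32289973 0.09729702] [0.09097036 0.09769848 0.10176146] ((458.4040832519531, 318.69976806640625), (113.95154571533203, 27.923538208007812), 16.334915161132812)
 tcp proj [[231.02537876 241.22877415]
 [230.83161744 231.62675517]]
 fingers 110 [(np.float64(0.07), [0.4669, 0.3317, 0.0706], np.int64(10)), (np.float64(0.082), [0.451, 0.3252, 0.0839], np.int64(18)), (np.float64(0.094), [0.4166, 0.3167, 0.0908], np.int64(6)), (np.float64(0.106), [0.452, 0.32, 0.1083], np.int64(6)), (np.float64(0.118), [0.4539, 0.3258, 0.1187], np.int64(23)), (np.float64(0.13), [0.4551, 0.3273, 0.1298], np.int64(28)), (np.float64(0.142), [0.4534, 0.3254, 0.1397], np.int64(13))]
[[260.86708404 217.49111827]]
[0.289, 0.284, -0.002, 0.0, -0.0, -0.001, 0.001, -0.001, -0.0, -0.001, 0.001, -0.002, -0.002, -0.0, -0.002, -0.0, -0.001, 0.001, -0.0, -0.0, -0.0, -0.002, -0.001, -0.0, 0.001, -0.001, -0.002, -0.002, 0.001, 0.0, 0.0, 0.287]<stdin>:8: RuntimeWarning: Mean of empty slice.
  ret = um.true_divide(
```

Run:
```python
from h import *
for n,tz,cols in(('w2',.2509,(178,184,337,342)),('w3',.0718,(252,256,262,266))):
    a=load(n); V=cloud(a)
    for c in cols:
        print(n,c,[(v,(V[v,c]).round(3).tolist(),a['color'][v,c].tolist()) for v in range(212,240,3)])
a=load('w3');cv2.imwrite('pics/c4.png',cv2.resize(a['color'][120:320,180:340],None,fx=3,fy=3,interpolation=cv2.INTER_CUBIC))
```

```text
w2 178 [(212, [0.575, 0.207, 0.001], [111, 112, 123]), (215, [0.58, 0.207, -0.0], [111, 110, 123]), (218, [0.586, 0.208, -0.002], [112, 113, 126]), (221, [0.46, 0.262, 0.285], [93, 95, 104]), (224, [0.46, 0.263, 0.289], [80, 83, 88]), (227, [0.46, 0.264, 0.293], [77, 79, 83]), (230, [0.462, 0.265, 0.294], [44, 43, 49]), (233, [0.461, 0.266, 0.298], [20, 18, 17]), (236, [0.462, 0.267, 0.302], [5, 2, 5]), (239, [0.464, 0.267, 0.301], [13, 9, 13])]
w2 184 [(212, [0.573, 0.216, -0.0], [109, 109, 122]), (215, [0.578, 0.217, 0.001], [114, 114, 124]), (218, [0.583, 0.218, 0.001], [112, 113, 125]), (221, [0.588, 0.219, 0.001], [102, 101, 114]), (224, [0.461, 0.266, 0.285], [29, 32, 34]), (227, [0.462, 0.267, 0.287], [18, 21, 24]), (230, [0.465, 0.267, 0.286], [20, 15, 21]), (233, [0.466, 0.267, 0.287], [20, 23, 26]), (236, [0.468, 0.268, 0.288], [13, 15, 19]), (239, [0.469, 0.268, 0.289], [5, 9, 8])]
w2 337 [(212, [0.514, 0.46, -0.0], [69, 70, 76]), (215, [0.519, 0.461, -0.0], [72, 68, 75]), (218, [0.524, 0.463, -0.0], [116, 117, 130]), (221, [0.437, 0.36, 0.284], [94, 93, 104]), (224, [0.43
[... 1766 characters left out ...]
 [0.447, 0.314, 0.109], [78, 85, 87]), (227, [0.447, 0.314, 0.115], [73, 74, 79]), (230, [0.447, 0.314, 0.119], [73, 80, 83]), (233, [0.447, 0.314, 0.123], [73, 76, 80]), (236, [0.446, 0.314, 0.128], [76, 80, 83]), (239, [0.447, 0.314, 0.13], [73, 77, 82])]
w3 266 [(212, [0.442, 0.316, 0.1], [19, 29, 58]), (215, [0.444, 0.316, 0.099], [13, 26, 58]), (218, [0.446, 0.317, 0.1], [12, 26, 59]), (221, [0.448, 0.317, 0.101], [47, 54, 71]), (224, [0.446, 0.317, 0.109], [82, 87, 91]), (227, [0.446, 0.317, 0.115], [81, 83, 89]), (230, [0.446, 0.316, 0.119], [79, 78, 87]), (233, [0.446, 0.316, 0.123], [83, 86, 91]), (236, [0.446, 0.316, 0.128], [79, 83, 87]), (239, [0.447, 0.316, 0.13], [80, 82, 88])]
```

View pics/c4.png

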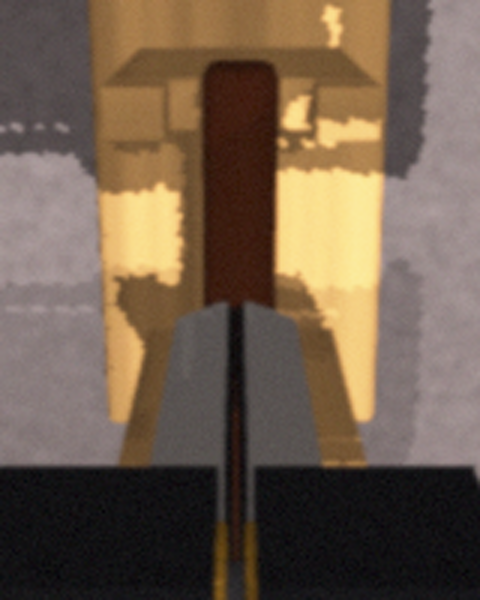

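The crop shows the closed fingertips at about (237,305), above the bar with brown visible between them. Depth puts the tips at z ≈ 0.104 when the reported TCP is 0.072, and the open view had the same 33 mm gap. So the real fingertips end about 32 mm behind the reported TCP. The key hasn't moved. I'll open and go 31 mm lower.

{"op": "arm_command", "data": {
  "rows": "0 0 -5 0 0 0 -1;0 0 -5 0 0 0 -1;0 0 -5 0 0 0 -1;0 0 -5 0 0 0 -1;0 0 -5 0 0 0 -1;0 0 -5 0 0 0 -1;0 0 -5 0 0 0 -1"
}}

```text
clock: 6.8
tool_pos: [0.457, 0.3164, 0.0768]
tool_rot: [-180.0, -0.0, -165.1]
ft_force: [-0.5, 0.6, -0.5]
width: 0.714
gripper_force: 0.0
```

{"op": "arm_command", "data": {
  "rows": "0 0 0 0 0 0 -1;0 0 6 0 0 0 -1;0 0 14 0 0 0 -1;0 0 22 0 0 0 -1;0 0 30 0 0 0 -1;0 0 36 0 0 0 -1;0 0 36 0 0 0 -1"
}}

```text
clock: 7.68
tool_pos: [0.4567, 0.3161, 0.0402]
tool_rot: [-180.0, -0.1, -165.1]
ft_force: [-0.7, -1.1, 0.8]
width: 0.995
gripper_force: 0.0
```

{"op": "arm_command", "data": {
  "rows": "0 0 0 0 0 0 1;0 0 0 0 0 0 1;0 0 0 0 0 0 1;0 0 0 0 0 0 1;0 0 0 0 0 0 1;0 0 0 0 0 0 1;0 0 0 0 0 0 1;0 0 0 0 0 0 1"
}}

```text
clock: 8.68
tool_pos: [0.457, 0.3164, 0.0408]
tool_rot: [-180.0, -0.0, -165.1]
ft_force: [-1.4, 0.1, 0.5]
width: 0.187
gripper_force: 1.1
```

{"op": "arm_command", "data": {
  "rows": "0 0 0 0 0 0 1;0 0 0 0 0 0 1"
}}

```text
clock: 8.93
tool_pos: [0.457, 0.3165, 0.0408]
tool_rot: [180.0, 0.0, -165.1]
ft_force: [0.3, 0.1, -0.4]
width: 0.166
gripper_force: 50.0
```

The key is gripped: width 15.6 mm, 50 N. Lifting it clear and carrying it to a hover beside the slot.

{"op": "arm_command", "data": {
  "rows": "0 0 -15 0 0 0 1;0 0 -40 0 0 0 1;0 0 -80 0 0 0 1;0 0 -120 0 0 0 1;0 0 -140 0 0 0 1;0 0 -140 0 0 0 1"
}}

```text
clock: 9.68
tool_pos: [0.4577, 0.3171, 0.1828]
tool_rot: [179.9, 0.2, -165.1]
ft_force: [-0.9, 0.3, -1.3]
width: 0.167
gripper_force: 50.0
```

```bash
python3 -c "
from h import *
go([.570,.039,.16],189.4)
print(env.sense()['gripper_force'])"
```

```text
t 9.675 pos [0.4577 0.3171 0.1828] [ 179.94    0.19 -165.1 ] f [-0.9  0.3 -1.3] w 0.167
shift [ -36.9 -297.6   22.6] turn [0.001 0.003 0.096]
49.998151659965515
```

{"op": "arm_command", "data": {
  "rows": "-6 -50 0 0 0 0.02 1;-12 -100 0 0 0 0.04 1;-18 -150 0 0 0 0.06 1;-25 -200 5 0 0 0.08 1;-31 -250 14 0 0 0.096 1;-35 -285 20 0 0 0.096 1;-37 -298 21 0 0 0.096 1;-37 -298 21 0 0 0.096 1"
}}

```text
clock: 10.68
tool_pos: [0.5689, 0.0382, 0.1592]
tool_rot: [179.9, -0.1, -170.6]
ft_force: [0.2, 0.8, -2.1]
width: 0.164
gripper_force: 50.0
```

{"op": "arm_command", "data": {
  "rows": "0 0 0 0 0 0 1;0 0 0 0 0 0 1;0 0 0 0 0 0 1"
}}

```text
clock: 11.05
tool_pos: [0.5693, 0.039, 0.1601]
tool_rot: [180.0, 0.0, -170.5]
ft_force: [0.5, -0.4, -2.2]
width: 0.166
gripper_force: 50.0
```

```bash
cat > p2.py <<'E'
from h import *
d=cap('wrist','w4'); W=cloud(d); s=env.sense(); print(s['clock'],s['tool_pos'],s['tool_rot'],s['ft_force'])
hsv=cv2.cvtColor(d['color'],cv2.COLOR_BGR2HSV)
c=proj(d,[.581,-.030,.063])[0]; print('slot px',c)
v,u=np.indices(hsv.shape[:2]); near=np.hypot(u-c[0],v-c[1])<45
dark=near&(hsv[...,2]<110)
n,l,st,cc=cv2.connectedComponentsWithStats(dark.astype(np.uint8)); i=min([k for k in range(1,n) if st[k,4]>60],key=lambda k:np.hypot(*(cc[k]-c)))
q=np.array([ray(d,x,y,.063)[:2] for y,x in zip(*np.nonzero(l==i))])*1000; print(st[i],q.mean(0),cv2.minAreaRect(q.astype(np.float32)))
cov=(abs(W[...,2]-.063)<.006)&(np.hypot(W[...,0]-.62,W[...,1]+.024)<.14)
n,l,st,cc=cv2.connectedComponentsWithStats(cov.astype(np.uint8)); P=W[l==1+st[1:,4].argmax()]; print('cover',np.median(P[:,2]),cv2.minAreaRect((P[:,:2]*1000).astype(np.float32)))
m=(hsv[...,1]>90)&(hsv[...,2]<130)&(np.hypot(W[...,0]-s['tool_pos'][0],W[...,1]-s['tool_pos'][1])<.09)&(abs(W[...,2]-s['tool_pos'][2]-.06)<.03)
P=W[m]; print('bar',len(P),np.median(P[:,2]),cv2.minAreaRect((P[:,:2]*1000).astype(np.float32)))
E
python3 p2.py
```

```text
11.1 [0.5693853  0.03868863 0.16004306] [-1.79998052e+02  2.22961006e-02 -1.70524681e+02] [ 0.07348148  0.63962876 -2.56129733]
slot px [193.94829959 184.10520595]
[168 174  52  19 925] [580.2423753  -30.78688243] ((579.9700317382812, -30.677799224853516), (19.74611473083496, 53.75541305541992), 9.557075500488281)
cover 0.06264846822683477 ((617.8236083984375, -23.874542236328125), (170.38365173339844, 180.62405395507812), 9.304387092590332)
bar 4474 0.21872204842178136 ((569.3322143554688, 36.877742767333984), (118.47783660888672, 17.259105682373047), 9.1908540725708)
```

View pics/w4.png

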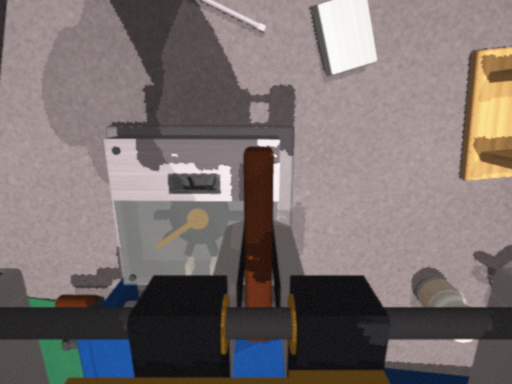

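The view shows the held bar at about (258,215) and the slot at (195,183). In the same picture the bar centre is (0.5693,0.0369) and the slot centre (0.5802,-0.0305). So the shift is about 0.3 mm along tool x and -68 mm along tool y.

{"op": "arm_command", "data": {
  "rows": "0.3 -30 0 0 0 0 1;0.3 -60 0 0 0 0 1;0.3 -68 15 0 0 0 1;0.3 -68 35 0 0 0 1;0.3 -68 55 0 0 0 1;0.3 -68 68 0 0 0 1;0.3 -68 71 0 0 0 1;0.3 -68 71 0 0 0 1"
}}

```text
clock: 12.1
tool_pos: [0.5804, -0.0287, 0.0889]
tool_rot: [180.0, 0.0, -170.6]
ft_force: [0.8, 0.2, -0.9]
width: 0.164
gripper_force: 50.0
```

Run:
```python
from h import *
s=env.sense(); print(s['tool_pos'],s['tool_rot'],s['ft_force'])
d=cap('wrist','w5'); W=cloud(d); hsv=cv2.cvtColor(d['color'],cv2.COLOR_BGR2HSV)
m=(hsv[...,1]>90)&(hsv[...,2]<130)&(np.hypot(W[...,0]-s['tool_pos'][0],W[...,1]-s['tool_pos'][1])<.09)&(abs(W[...,2]-s['tool_pos'][2]-.06)<.02)
P=W[m]; print('bar',len(P),np.median(P[:,2]),cv2.minAreaRect((P[:,:2]*1000).astype(np.float32)))
```

```text
[ 0.58044155 -0.02867673  0.08891069] [ 1.79984195e+02  1.92534392e-02 -1.70561971e+02] [ 0.76164718  0.15592621 -0.93634858]
bar 4527 0.14757907754206456 ((581.12353515625, -30.182584762573242), (120.01835632324219, 17.128236770629883), 11.150897979736328)
```

{"op": "arm_command", "data": {
  "rows": "0 0 3 0 0 0 1;0 0 6 0 0 0 1;0 0 8 0 0 0 1;0 0 10 0 0 0 1;0 0 12 0 0 0 1;0 0 12 0 0 0 1"
}}

```text
clock: 12.9
tool_pos: [0.5801, -0.0292, 0.0766]
tool_rot: [180.0, -0.0, -170.6]
ft_force: [-0.5, 0.1, -2.1]
width: 0.168
gripper_force: 50.0
```

{"op": "arm_command", "data": {
  "rows": "0 0 4 0 0 0 1;0 0 8 0 0 0 1;0 0 12 0 0 0 1;0 0 16 0 0 0 1;0 0 20 0 0 0 1;0 0 23 0 0 0 1;0 0 23 0 0 0 1"
}}

```text
clock: 13.78
tool_pos: [0.5801, -0.0292, 0.0535]
tool_rot: [180.0, -0.0, -170.6]
ft_force: [0.3, -0.3, -2.1]
width: 0.168
gripper_force: 50.0
```

The prong is in the slot without contact. First stroke now.

{"op": "arm_command", "data": {
  "rows": "0 -3 0 0 0 0 1;0 -6 0 0 0 0 1;0 -9 0 0 0 0 1;0 -12 0 0 0 0 1;0 -15 0 0 0 0 1;0 -17 0 0 0 0 1;0 -18.5 0 0 0 0 1;0 -18.5 0 0 0 0 1"
}}

```text
clock: 14.78
tool_pos: [0.5831, -0.048, 0.0537]
tool_rot: [-180.0, -0.0, -170.6]
ft_force: [-0.7, 2.4, -2.2]
width: 0.17
gripper_force: 50.0
```

```bash
cat > ptr.py <<'E'
from h import *
import sys
d=cap('wrist',sys.argv[1]); s=env.sense(); print(s['clock'],s['tool_pos'].round(4),s['ft_force'].round(1))
hsv=cv2.cvtColor(d['color'],cv2.COLOR_BGR2HSV)
O=np.array([.6236,-.0234]); c=proj(d,[*O,.053])[0]; v,u=np.indices(hsv.shape[:2]); r=np.hypot(u-c[0],v-c[1])
W=cloud(d)
br=(hsv[...,0]>10)&(hsv[...,0]<28)&(hsv[...,1]>70)&(np.nan_to_num(W[...,2])<.07)
q=np.array([ray(d,x,y,.053)[:2] for y,x in zip(*np.nonzero(br&(r<200)))])-O
n=np.hypot(*q.T); t=q[(n>.02)&(n<.06)]; h=q[n<.012]; print('hub',h.mean(0)*1000 if len(h) else None,len(t)); 
if len(t): print('pointer deg rel press x',np.degrees(np.arctan2(*t.mean(0)[::-1]))-9.4, np.hypot(*t.T).max())
E
python3 ptr.py w6
```

```text
14.825 [ 0.5831 -0.048   0.0537] [-1.4  2.1 -1.8]
hub [ 9.46852031 -5.9962671 ] 7
pointer deg rel press x -36.31945672246492 0.041103764839997524
```

{"op": "arm_command", "data": {
  "rows": "0 3 0 0 0 0 1;0 3 -11 0 0 0 1;0 3 -23 0 0 0 1;0 15 -23 0 0 0 1;0 26 -23 0 0 0 1;0 34 -23 0 0 0 1;0 34 -23 0 0 0 1;0 34 -23 0 0 0 1"
}}

```text
clock: 15.82
tool_pos: [0.5777, -0.0142, 0.0766]
tool_rot: [-180.0, -0.0, -170.6]
ft_force: [-0.1, 0.5, -1.3]
width: 0.166
gripper_force: 50.0
```

```bash
python3 ptr.py w7
```

```text
15.875 [ 0.5777 -0.0144  0.0766] [-0.6 -1.3 -1.7]
hub None 3
pointer deg rel press x 165.92124321484957 0.050726249288597355
```

{"op": "arm_command", "data": {
  "rows": "0 0 4 0 0 0 1;0 0 8 0 0 0 1;0 0 12 0 0 0 1;0 0 16 0 0 0 1;0 0 20 0 0 0 1;0 0 23 0 0 0 1;0 0 23 0 0 0 1"
}}

```text
clock: 16.75
tool_pos: [0.5775, -0.0139, 0.0536]
tool_rot: [180.0, -0.0, -170.6]
ft_force: [0.7, -0.0, -1.7]
width: 0.164
gripper_force: 50.0
```

{"op": "arm_command", "data": {
  "rows": "0 -4 0 0 0 0 1;0 -8 0 0 0 0 1;0 -12 0 0 0 0 1;0 -16 0 0 0 0 1;0 -20 0 0 0 0 1;0 -24 0 0 0 0 1;0 -28 0 0 0 0 1;0 -31 0 0 0 0 1"
}}

```text
clock: 17.75
tool_pos: [0.5825, -0.045, 0.0536]
tool_rot: [-180.0, -0.0, -170.6]
ft_force: [-0.1, 2.5, -2.6]
width: 0.17
gripper_force: 50.0
```

{"op": "arm_command", "data": {
  "rows": "0 -2 0 0 0 0 1;0 -3.5 0 0 0 0 1;0 -3.5 0 0 0 0 1"
}}

```text
clock: 18.12
tool_pos: [0.5832, -0.0483, 0.0537]
tool_rot: [-180.0, -0.0, -170.6]
ft_force: [-0.8, 1.1, -2.5]
width: 0.167
gripper_force: 50.0
```

```bash
python3 ptr.py w8
```

```text
18.175 [ 0.5832 -0.0483  0.0537] [-1.4  1.9 -2.8]
hub [ 9.05855157 -6.41165761] 3
pointer deg rel press x -39.38805875987952 0.041995524535289284
```

{"op": "arm_command", "data": {
  "rows": "0 3 0 0 0 0 1;0 3 -12 0 0 0 1;0 3 -30 0 0 0 1;0 5 -60 0 0 0 1;0 25 -95 0 0 0 1;0 60 -106 0 0 0 1;0 87 -106 0 0 0 1;0 87 -106 0 0 0 1"
}}

```text
clock: 19.18
tool_pos: [0.5694, 0.0406, 0.1618]
tool_rot: [180.0, 0.2, -170.3]
ft_force: [-0.2, -0.4, -1.7]
width: 0.166
gripper_force: 50.0
```

```bash
python3 ptr.py w9
python3 - <<'E'
from h import *
d=load('w9'); cv2.imwrite('pics/c5.png',cv2.resize(d['color'][120:300,90:330],None,fx=3,fy=3,interpolation=cv2.INTER_CUBIC))
E
```

```text
19.225 [0.5696 0.0383 0.1611] [ 0.5 -0.1 -1.7]
hub [ 0.0018223  -0.04948607] 164
pointer deg rel press x -0.2734989968784376 0.059669610401422976
```

View pics/c5.png

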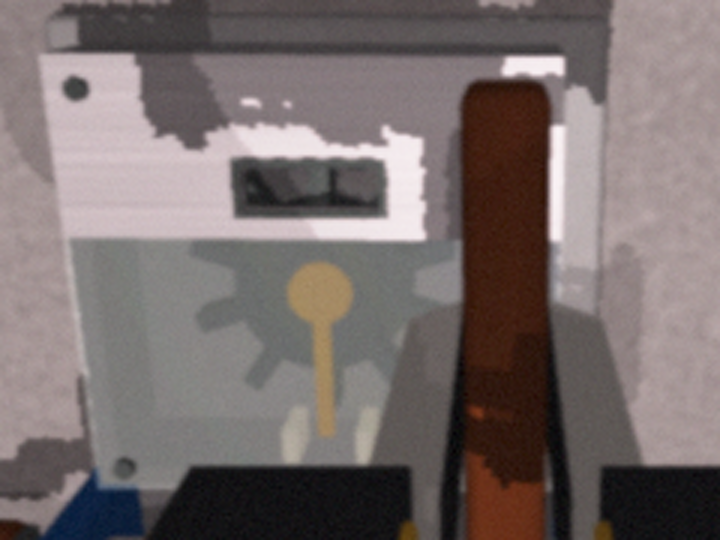

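The pointer tip at crop (327,430) stands between the lugs at (295,432) and (368,432), and the measured wheel angle is -0.3°. Taking the key back to its rack.

```bash
python3 -c "
from h import *
go([.457,.3165,.183],194.9)"
```

```text
t 19.225 pos [0.5696 0.0383 0.1611] [-1.7995e+02  9.0000e-02 -1.7049e+02] f [ 0.5 -0.1 -1.7] w 0.166
shift [ 65.  293.  -22.3] turn [-0.001  0.002 -0.094]
```

{"op": "arm_command", "data": {
  "rows": "10 45 -22 0 0 -0.02 1;21 95 -22 0 0 -0.04 1;32 145 -22 0 0 -0.06 1;43 195 -22 0 0 -0.08 1;54 245 -22 0 0 -0.094 1;62 280 -22 0 0 -0.094 1;65 293 -22 0 0 -0.094 1;65 293 -22 0 0 -0.094 1"
}}

```text
clock: 20.23
tool_pos: [0.4579, 0.3154, 0.1818]
tool_rot: [-179.9, 0.0, -165.2]
ft_force: [0.1, -1.9, -2.2]
width: 0.168
gripper_force: 50.0
```

{"op": "arm_command", "data": {
  "rows": "0 0 0 0 0 0 1;0 0 0 0 0 0 1;0 0 0 0 0 0 1"
}}

```text
clock: 20.6
tool_pos: [0.4577, 0.3153, 0.1817]
tool_rot: [-180.0, 0.0, -165.3]
ft_force: [-0.1, 0.9, -1.9]
width: 0.162
gripper_force: 50.0
```

Run:
```python
from h import *
go([.457,.3165,.042],194.9)
s=env.sense(); d=cap('wrist','w10'); W=cloud(d); hsv=cv2.cvtColor(d['color'],cv2.COLOR_BGR2HSV)
m=(hsv[...,1]>90)&(hsv[...,2]<130)&(np.hypot(W[...,0]-s['tool_pos'][0],W[...,1]-s['tool_pos'][1])<.09)&(abs(W[...,2]-s['tool_pos'][2]-.06)<.02)
P=W[m]; print('bar',len(P),np.median(P[:,2]),cv2.minAreaRect((P[:,:2]*1000).astype(np.float32)))
```

```text
t 20.6 pos [0.4577 0.3153 0.1817] [-179.97    0.   -165.3 ] f [-0.1  0.9 -1.9] w 0.162
shift [  0.4   1.4 139.7] turn [-0.001  0.    -0.003]
bar 4599 0.24033863951688056 ((458.3704528808594, 313.8350524902344), (119.97380065917969, 17.158916473388672), 15.69644832611084)
```

{"op": "arm_command", "data": {
  "rows": "0.4 1.4 30 0 0 -0.003 1;0.4 1.4 65 0 0 -0.003 1;0.4 1.4 95 0 0 -0.003 1;0.4 1.4 118 0 0 -0.003 1;0.4 1.4 130 0 0 -0.003 1;0.4 1.4 137 0 0 -0.003 1;0.4 1.4 140 0 0 -0.003 1;0.4 1.4 140.5 0 0 -0.003 1"
}}

```text
clock: 21.65
tool_pos: [0.4567, 0.3178, 0.0417]
tool_rot: [180.0, 0.1, -165.0]
ft_force: [0.0, 1.0, -1.3]
width: 0.163
gripper_force: 50.0
```

```bash
python3 -c "
from h import *
go([.457,.3165,.0408],194.9)"
```

```text
t 21.65 pos [0.4567 0.3178 0.0417] [ 1.7998e+02  5.0000e-02 -1.6504e+02] f [ 0.   1.  -1.3] w 0.163
shift [ 0.1 -1.4  0.9] turn [0.    0.001 0.001]
```

{"op": "arm_command", "data": {
  "rows": "0 0 0.5 0 0 0 1;0 0 0.5 0 0 0 1;0 0 0.5 0 0 0 -1;0 0 0.5 0 0 0 -1;0 0 0.5 0 0 0 -1;0 0 0.5 0 0 0 -1;0 0 0.5 0 0 0 -1;0 0 0.5 0 0 0 -1"
}}

```text
clock: 22.65
tool_pos: [0.4564, 0.3176, 0.0408]
tool_rot: [-180.0, -0.0, -165.0]
ft_force: [-0.6, 0.6, 0.3]
width: 0.769
gripper_force: 0.0
```

{"op": "arm_command", "data": {
  "rows": "0 0 0 0 0 0 -1;0 0 0 0 0 0 -1;0 0 0 0 0 0 -1;0 0 -10 0 0 0 -1;0 0 -30 0 0 0 -1;0 0 -70 0 0 0 -1;0 0 -120 0 0 0 -1;0 0 -170 0 0 0 -1"
}}

```text
clock: 23.65
tool_pos: [0.4561, 0.3176, 0.213]
tool_rot: [180.0, 0.0, -165.0]
ft_force: [-0.2, -0.2, -0.2]
width: 0.995
gripper_force: 0.0
```

{"op": "arm_command", "data": {
  "rows": "0 0 -40 0 0 0 -1;0 0 -40 0 0 0 -1;0 0 -40 0 0 0 -1;0 0 -40 0 0 0 -1"
}}

```text
clock: 24.15
tool_pos: [0.4558, 0.3168, 0.2496]
tool_rot: [-179.9, -0.1, -165.0]
ft_force: [-0.7, -0.4, -0.1]
width: 1.0
gripper_force: 0.0
```

Run:
```python
from h import *
d=cap('wrist','w11'); W=cloud(d); s=env.sense(); print(s['clock'],s['tool_pos'])
near=(np.hypot(W[...,0]-.456,W[...,1]-.319)<.075); hsv=cv2.cvtColor(d['color'],cv2.COLOR_BGR2HSV)
dark=near&(W[...,2]>.094)&(W[...,2]<.107)&(hsv[...,2]<130)
n,l,st,c=cv2.connectedComponentsWithStats(dark.astype(np.uint8)); i=1+st[1:,4].argmax(); P=W[l==i]
print(st[i],np.percentile(P[:,2],[5,50,95]),cv2.minAreaRect((P[:,:2]*1000).astype(np.float32)))
t=cap('top','top1'); V=cloud(t); h=cv2.cvtColor(t['color'],cv2.COLOR_BGR2HSV); O=proj(t,[.6236,-.0234,.053])[0].astype(int); print(O)
im=t['color'][90:200,250:350]; cv2.imwrite('pics/c6.png',np.hstack([cv2.resize(im,(440,484),interpolation=cv2.INTER_CUBIC),cv2.resize(d['color'][80:280,200:320],(290,484))]))
```

```text
24.2 [0.45583402 0.31693237 0.24960346]
[ 253  125   13   95 1177] [0.09747317 0.09937239 0.10065746] ((457.25823974609375, 316.11962890625), (119.20467376708984, 15.536029815673828), 15.350428581237793)
[296 158]
```

View pics/c6.png

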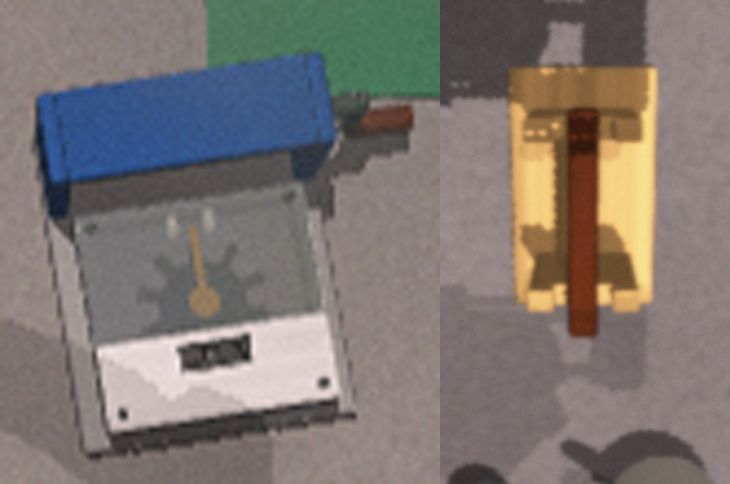

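The left crop shows the pointer tip at (193,230), midway between the lugs at (173,225) and (208,217). The right crop shows the key level on its rack at (583,220), less than 0.5 mm from where it started. Handing in.

```bash
python3 -c "
from rig import env
print(env.finish_job())"
```

```text
the job is handed in; nothing more can be done
None
```

Job handed in at about 24 s: two key strokes brought the pointer between the lugs (measured -0.3°), and the key hangs back on its rack within 0.5 mm of where it was. The first grasp closed on air because the real fingertips end about 32 mm short of the reported TCP, so I re-gripped lower.

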